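# Extend the bench magnifier's telescoping arm by one hole and fold its lens down

### The job

Set the bench magnifier up over the glass dish: squeeze in the two snap buttons and ease the arm's outer tube out, away from the post, until both buttons pop out through the next pair of holes, and fold the lens down until it lies level against its stop. Feel for the click and do not wrench the tube against the buttons, press the lens only lightly, and leave the dish, the forceps and the cassette where they are.

Things in the scene. Friction and masses are not known exactly. Their poses are not given: they have to be found in the camera images.
- stand: Magnifier stand, fixed: grey foot 190 x 130 x 16 mm, post, black clamp block 36 x 42 x 46 mm (top 162 mm high) and from it a level 22 mm square steel inner tube, axis 140 mm above the foot's underside, ending 185 mm from the post axis. Origin on the desk mat (4.6 mm thick) under the post axis; x along the arm, away from the post (to the robot's right); z up.
- sleeve: Outer tube of the arm, 28 mm square aluminium, 200 mm long, sliding on the inner tube (drag 4 to 6 N; up to about 12 N in all while the buttons are pushed under). Origin on its axis at the mouth, the end nearer the post, 23.5 mm from the post axis at the start; x along the arm, outward, the way it must move; z up. A black lip 33 mm square rings the mouth; the far end carries the lens fork.
- mouth (a point): The outer tube's origin: on its axis, at the mouth. Each vertical side of the tube has three 11 mm holes in a row at mid height. At the start the buttons stand in the pair 106.5 mm from here; the other two pairs lie nearer the mouth, and the next of them comes to the buttons when the tube has been drawn out some 3 to 6 cm. The pull falls off as the buttons spring out, then rises as they lock.
- button_left: Snap button on the inner tube's left (the stand's +y): round-ended steel pin 10 mm thick, spring 1.3 to 2 N. When out, its origin is 14 mm from the tube axis, at the tube face; it sticks out 5.5 mm and locks the tube. Squeezed flush, its round end is pushed under by the hole's edge as the tube is drawn out; it rides inside (origin 7 mm further in) and springs out in the next hole.
- button_right: The same button on the other side, the stand's -y. Once locked in a hole, neither button should have to bear more than some 5 N of pull along the tube.
- press_point (a point): Point on the tube's axis midway between the two buttons, fixed to the stand, 130 mm from the post axis, 140 mm above the foot's underside. Pads that close here across the arm, from above, push both buttons in and come to rest on the tube's sides (39 mm apart over the buttons, 28 mm over the tube) and so grip the tube too. Clear tube: 90 mm from here to the lens fork, 110 mm to the clamp block.
- lens: Folding loupe on a stiff hinge (0.05 N m; stays where put) in the fork at the arm's far end. Origin on the hinge, 11 mm above the tube's axis, 214 mm from its mouth; z from the hinge along the handle to the ring, y along the hinge. Starts upright or leaning out by up to 25 degrees; folds down away from the post; at its stop it is level. Handle 14 wide, 11 thick, from 10 to 61 mm from the hinge.
- lens_centre (a point): Centre of the lens ring, 78 mm from the hinge along the lens's z. The ring is 40 mm across and 12 mm thick.
- dish: Covered glass dish, 96 mm across, 15 mm high, loose on the desk under the place where the lens comes to hang. Origin at the centre of its underside.
- forceps: Steel forceps 17 x 124 x 8 mm lying on the desk near the arm. Origin at the middle of their underside.
- cassette: Small slotted plastic tissue cassette 28 x 40 x 6 mm lying on the desk near the dish. Origin at the middle of its underside.

How it is judged:
By the outcome, as a careful person would: the job done as asked, in the order asked, and still so for the second after the job is handed in, with the robot touching nothing.
It also fails if it takes over 51 s, if anything falls off the work surface, if the arm or the gripper's body presses on something with over 40 N, if the wrist force passes 120 N, or if a joint passes its speed limit or range.

### The arm

A 6-joint arm with a two-finger parallel gripper is mounted at the origin on a cart in front of the work surface, level with it; the furniture and walls round the work are solid. World frame = base frame: x ahead of the robot, y to its left, z up, the work surface at z = 0. Lengths are in m, angles in rad, forces in N, time in s.
With the tool pointing down it reaches from about 0.25 to 0.725 m from the base axis. Payload 4 kg.
Tool frame: the origin (TCP) lies midway between the tips of the shut fingers; the grasp point (between the pads) lies 19 mm behind it; z points along the fingers, y is the line along which they close (so a half turn about z gives the same grasp; the last joint's range is limited). The gripper opens to 85 mm and grips with 20 to 120 N. Pads are 22 mm wide; open, the fingers measure 114 mm over their backs; the gripper's body (76 mm by 85 mm) begins 54 mm behind the grasp point. The pads swing forward as they close: fully open they stand 13 mm farther back than shut.
Start: joints at [1.236, 0.241, 0.005, 1.335, 0, 1.571], TCP at [0.164, 0.472, 0.231] pointing down, gripper open.
Joint ranges: [-2.72, 2.72], [-1.05, 1.87], [-1.09, 1.28], [-1.99, 2.15], [-1.42, 1.44], [-3.14, 3.14]. Speed limits (rad/s): [2.79, 2.79, 3.14, 3.14, 3.14, 3.14].

### API

Orientations are given as a unit quaternion [x, y, z, w].
In Python, from workcell import get_obs, camera, job_done, silhouettes gives the robot as it stands. The module is installed in compiled form; this text tells all that it offers.
- The arm moves only by the tool drive_tool, never from a script. Its argument "increments" is a list of rows, each a list of 3 entries, a list of its own where there are three numbers: the shift along the world's x, y, z in mm, then the turn, a rotation vector about the world's x, y, z in degrees, then the opening, from 0 (shut) to 1 (fully open). A call has 1 to 8 rows; each row shifts and turns the commanded pose from where the row before left it; what a row does not reach is not made up. A row lasts 1/12 s, in which the tool goes at most 41.7 mm and 7.16 degrees, less where a joint would pass 70% of its speed; a pose out of reach is approached as far as the arm can. A call is refused whole if a number of a shift passes 41.7 or a number of a turn 7.16, either way. A call with a gripper value outside its range is refused whole. The fingers move at their own pace and stop on an object; the grip force is fixed at half the most. Time passes only in rows, so rows that do not move let the fingers close. It gives the time, the measured TCP pose, the force, the opening and the grip force at its end, in the units of the state.
- get_obs(): the state, without advancing time (a new reading comes with each control period).
- camera(name): name is "scene" or "top"; returns a dict with "image" (480x640x3 uint8, red, green, blue), "K" (3x3 intrinsics, pixels), "view" (4x4, takes a point from world to camera coordinates). Camera axes: x right, y down, z forward; pixel columns grow to the right and rows downward; lengths in m; the calibration is good to about 2 mm. A picture is of the moment at which its call begins. There is no depth.
- job_done(): hands the job in; it is judged then, once.
Trained networks look in a picture, given as the dict that the camera call returned (one of the last four; its "shot" number tells which), for a name from the list of things; names that differ only in an ending like _2 or _b are one class to them, and where a whole thing is asked for, a point or a joint stands for the part that bears it (a point fixed in the world has none). Each returns a list of dicts, best first, with "conf" (0 to 1); they miss things now and then, are a little off and sometimes report something else, mostly with a low value. They report only what shows in the picture. A call takes as long as a camera call.
- silhouettes(query, picture): "region" (480x640 bool, what is visible of it) and "bbox" ([left, top, right, bottom] in pixels, round what is visible of it).
The state is a dict: "clock": time; "joint_pos": joint angles; "joint_vel": joint speeds; "tau": joint torques, N m; "eef_pos": TCP position; "tool_rot": TCP orientation; "ft_force": force on the tool from outside, world axes, zero at the start; "ft_torque": the same for the moment, N m; "grip_width": finger opening in m; "grasp_force": force on a finger pad.
Only numpy, scipy, OpenCV 4.12 (cv2) and the standard library are available. Lean on these libraries where they do the work, as an engineer would, in place of code of your own. Each camera call takes 0.05 s, during which the arm holds its last target. There are 200 camera calls.

## Working session

There is one attempt and no reset: what is moved stays moved. The work goes in short steps, Python scripts to look and compute and a tool call to move; the robot and the scene stay as the last step left them, time stands still between calls to the robot, and variables do not carry over. Pictures are saved under pics/ and viewed, at most 10 in all, crops included, and the job is handed in when it is done.

Besides the shell and the picture viewer there is one more tool, called as name(argument=value, ...) on one line, values as JSON. drive_tool: Moves the arm, as the interface text tells. Its arguments: {"type":"object","properties":{"increments":{"type":"array"}},"required":["increments"]}

```bash
mkdir -p pics; cat > h.py <<'E'
import numpy as np,cv2,pickle
from workcell import *
def snap(tag):
    out={}
    for n in("scene","top"):
        c=camera(n);out[n]=c;cv2.imwrite(f"pics/{tag}_{n}.png",c["image"][...,::-1])
    return out
def proj(c,p):
    p=np.atleast_2d(p);q=p@c["view"][:3,:3].T+c["view"][:3,3];q=q@c["K"].T;return q[:,:2]/q[:,2:]
def ray_z(c,uv,z):
    R=c["view"][:3,:3];t=c["view"][:3,3];o=-R.T@t;d=R.T@np.linalg.solve(c["K"],[uv[0],uv[1],1]);return o+d*(z-o[2])/d[2]
E
python3 - <<'E'
from h import *
s=snap("a")
for n in s:
    c=s[n];print(n,"cam",(-c["view"][:3,:3].T@c["view"][:3,3]).round(3),c["K"][0,0])
    for q in["stand","sleeve","button_left","button_right","lens","dish","forceps","cassette"]:
        for r in silhouettes(q,c)[:2]:
            m=r["region"];y,x=np.nonzero(m)
            print(q,round(r["conf"],2),[int(v) for v in r["bbox"]],m.sum(),x.mean().round(1),y.mean().round(1))
o=get_obs();print({k:np.round(v,3) for k,v in o.items()})
E
```

```text
scene cam [-0.037 -0.377  0.662] 434.81255159134685
stand 0.7 [206, 192, 340, 290] 5657 264.4 244.0
sleeve 0.66 [239, 204, 343, 258] 2204 291.4 229.4
lens 0.63 [318, 212, 340, 245] 358 329.0 226.0
dish 0.81 [339, 308, 384, 353] 1610 362.0 329.3
forceps 0.73 [375, 337, 417, 374] 122 392.9 357.0
top cam [0.449 0.014 1.001] 451.4186341758723
stand 0.87 [193, 218, 355, 280] 6332 253.3 248.4
sleeve 0.61 [220, 238, 355, 258] 2146 288.4 247.9
lens 0.73 [332, 236, 354, 263] 379 344.8 250.0
dish 0.79 [361, 234, 408, 278] 1536 383.9 256.6
cassette 0.61 [391, 296, 411, 315] 224 402.2 304.9
{'clock': np.float64(0.9), 'joint_pos': array([ 1.236,  0.241,  0.005,  1.335, -0.   ,  1.571]), 'joint_vel': array([ 0.   , -0.002,  0.   ,  0.001,  0.002, -0.001]), 'tau': array([ 0.0000e+00, -3.7219e+01,  2.5269e+01,  1.0000e-03,  0.0000e+00,
       -0.0000e+00]), 'eef_pos': array([0.164, 0.472, 0.231]), 'tool_rot': array([0.167, 0.986, 0.   , 0.   ]), 'ft_force': array([-0.26 , -0.575,  0.501]), 'ft_torque': array([0.002, 0.021, 0.004]), 'grasp_force': np.float64(0.0), 'grip_width': np.float64(0.086)}
```

```bash
python3 - <<'E'
import cv2
a=cv2.imread("pics/a_scene.png")[170:390,180:440];b=cv2.imread("pics/a_top.png")[190:340,170:430]
cv2.imwrite("pics/a1.png",cv2.resize(a,(709,600),interpolation=cv2.INTER_CUBIC));cv2.imwrite("pics/a2.png",cv2.resize(b,(800,462),interpolation=cv2.INTER_CUBIC))
E
```

```text
(no output)
```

View pics/a1.png

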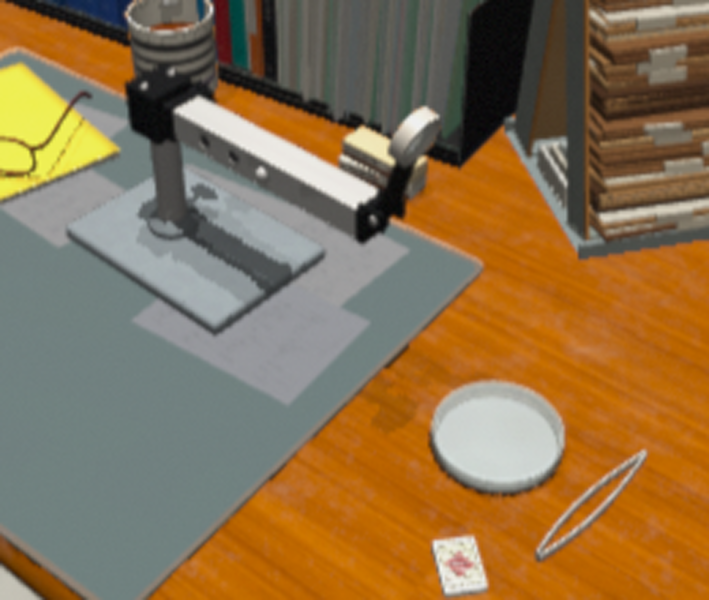

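View pics/a2.png

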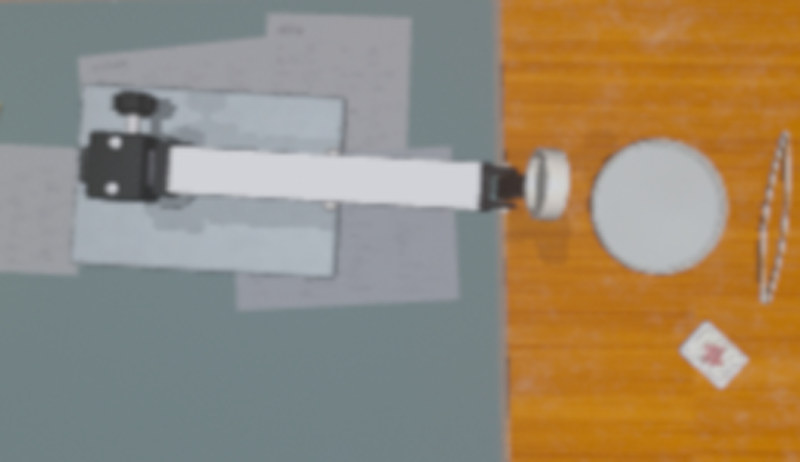

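```bash
python3 - <<'E'
from h import *
from scipy.optimize import least_squares
c=camera("top");s=camera("scene")
im=c["image"].astype(int);sub=im[230:265,222:328]
m=np.zeros((480,640),np.uint8);m[230:265,222:328]=(sub.min(2)>200)
n,l,st,_=cv2.connectedComponentsWithStats(m);k=1+st[1:,4].argmax();ys,xs=np.nonzero(l==k);print(st[k])
# centreline per column on top face plane
P=[]
for x in range(xs.min()+4,xs.max()-3):
    y=ys[xs==x]; P.append(ray_z(c,(x+.0,(y.min()+y.max())/2),0.1586)[:2])
P=np.array(P);vx,vy,x0,y0=cv2.fitLine(P.astype(np.float32),cv2.DIST_HUBER,0,.01,.01).ravel()
d=np.array([vx,vy]);d*=-np.sign(d[1]);print("dir",d,"yaw deg",np.degrees(np.arctan2(d[1],d[0])),"pt",x0,y0)
for x in(xs.min(),xs.max()+1):print("end",ray_z(c,(x,ys.mean()),.1586))
a=ray_z(c,(277.9,239.4),.1446);b=ray_z(c,(277.3,256.6),.1446);print("buttons",a,b,(a+b)/2, np.linalg.norm(a-b))
mid=np.array([x0,y0])+d*np.dot((a+b)[:2]/2-[x0,y0],d);print("press on axis",mid)
left=np.array([-d[1],d[0]])
print("proj check scene right btn/holes")
right=-left
for off in(0,-30,-35,-40,-45,-50,-60,-70,-80):
    q=np.r_[mid+d*off/1000+right*(.0195 if off==0 else .014),.1446];print(off,proj(s,q).round(1))
for q in["dish"]:
    r=silhouettes(q,c)[0];y,x=np.nonzero(r["region"]);print("dish",ray_z(c,(x.mean(),y.mean()),.015))
# lens ring centre: triangulate from both
for cc,n in((c,"top"),(s,"scene")):
    r=silhouettes("lens",cc)[0];print(n,r["bbox"])
h=np.r_[mid+d*(.1075),.1556];print("hinge",h)
for ang in(0,5,10,15,20,25):
    t=np.radians(ang);q=h+.078*np.r_[d*np.sin(t),np.cos(t)];print(ang,q.round(3),proj(c,q).round(1),proj(s,q).round(1))
E
```

```text
[ 226  239   99   18 1256]
dir [-0.04476013 -0.99899775] yaw deg -92.565414 pt 0.49183667 0.12418007
end [0.49096398 0.21648064 0.1586    ]
end [0.49264631 0.03035801 0.1586    ]
buttons [0.50749798 0.12063502 0.1446    ] [0.47468214 0.12124442 0.1446    ] [0.49109006 0.12093972 0.1446    ] 0.0328214926430874
press on axis [0.49169028 0.12091283]
proj check scene right btn/holes
0 [[274.6 234.2]]
-30 [[266.1 227.3]]
-35 [[264.4 226.4]]
-40 [[262.8 225.5]]
-45 [[261.1 224.6]]
-50 [[259.4 223.7]]
-60 [[256.1 221.9]]
-70 [[252.9 220.1]]
-80 [[249.6 218.3]]
dish [ 0.48056111 -0.09550534  0.015     ]
top [330.4, 236.1, 353.2, 265.2]
scene [319.1, 212.0, 338.8, 249.0]
hinge [0.48687856 0.01352057 0.1556    ]
0 [0.487 0.014 0.234] [[334.  248.4]] [[322.5 212.7]]
5 [0.487 0.007 0.233] [[338.  248.6]] [[325.4 214.3]]
10 [ 0.486 -0.     0.232] [[341.9 248.9]] [[328.3 216.1]]
15 [ 0.486 -0.007  0.231] [[345.8 249.1]] [[331.2 218.2]]
20 [ 0.486 -0.013  0.229] [[349.6 249.4]] [[334.  220.5]]
25 [ 0.485 -0.019  0.226] [[353.2 249.6]] [[336.7 223. ]]
```

drive_tool(increments=[[[27, -29, 0], [0, 0, -6], 1], [[27, -29, 0], [0, 0, -6], 1], [[27, -29, 0], [0, 0, -6], 1], [[27, -29, 0], [0, 0, -6], 1], [[27, -29, 0], [0, 0, -6], 1], [[27, -29, 0], [0, 0, -6], 1], [[27, -29, 0], [0, 0, -6], 1], [[27, -29, 0], [0, 0, -6], 1]])

```text
clock: 1.82
eef_pos: [0.3813, 0.2387, 0.2316]
tool_rot: [0.555, 0.832, 0.0, 0.0]
ft_force: [-0.1, 0.1, 0.1]
grip_width: 0.0853
grasp_force: 0.0
```

drive_tool(increments=[[[27.6, -29.5, 0], [0, 0, -6.3], 1], [[27.6, -29.5, 0], [0, 0, -6.3], 1], [[27.6, -29.5, 0], [0, 0, -6.3], 1], [[27.6, -29.5, 0], [0, 0, -6.3], 1], [[0, 0, -20], [0, 0, 0], 1], [[0, 0, -20], [0, 0, 0], 1], [[0, 0, -10], [0, 0, 0], 1], [[0, 0, 0], [0, 0, 0], 1]])

```text
clock: 2.48
eef_pos: [0.4888, 0.1216, 0.1787]
tool_rot: [0.722, 0.692, -0.002, -0.001]
ft_force: [0.2, 0.9, 0.0]
grip_width: 0.0854
grasp_force: 0.0
```

```bash
python3 - <<'E'
from h import *
s=snap("b")
a=s["top"]["image"][200:300,210:350];b=s["scene"]["image"][150:290,210:370]
cv2.imwrite("pics/b1.png",np.vstack([cv2.resize(a,(420,300),interpolation=2),cv2.resize(b,(343,300),interpolation=2)[:, :] if 0 else cv2.copyMakeBorder(cv2.resize(b,(343,300),interpolation=2),0,0,0,77,0)])[...,::-1])
o=get_obs();print(o["eef_pos"].round(4),o["tool_rot"].round(4),o["joint_pos"].round(2))
E
```

```text
[0.4904 0.1226 0.1815] [ 7.214e-01  6.925e-01 -2.000e-04 -1.000e-04] [ 0.24  0.28 -0.08  1.22  0.    1.86]
```

View pics/b1.png

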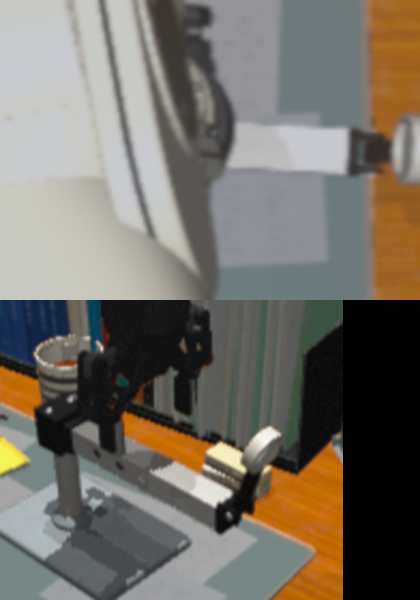

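drive_tool(increments=[[[1.3, -1.7, -10], [0, 0, -0.2], 1], [[0, 0, -15], [0, 0, 0], 1], [[0, 0, -15], [0, 0, 0], 1], [[0, 0, -13], [0, 0, 0], 1], [[0, 0, -5], [0, 0, 0], 1], [[0, 0, 0], [0, 0, 0], 0.75], [[0, 0, 0], [0, 0, 0], 0.65], [[0, 0, 0], [0, 0, 0], 0.6]])

```text
clock: 3.25
eef_pos: [0.4928, 0.1209, 0.1244]
tool_rot: [0.723, 0.691, 0.001, 0.001]
ft_force: [0.2, 0.2, 0.2]
grip_width: 0.0524
grasp_force: 0.0
```

```bash
python3 - <<'E'
from h import *
c=camera("scene");b=c["image"][180:280,220:350]
cv2.imwrite("pics/c1.png",cv2.resize(b,(780,600),interpolation=2)[...,::-1])
o=get_obs();print(o["eef_pos"].round(4),o["tool_rot"].round(4),o["ft_force"].round(1))
E
```

```text
[0.4929 0.1209 0.1244] [7.228e-01 6.911e-01 1.000e-03 6.000e-04] [-0.4 -0.9  0.3]
```

View pics/c1.png

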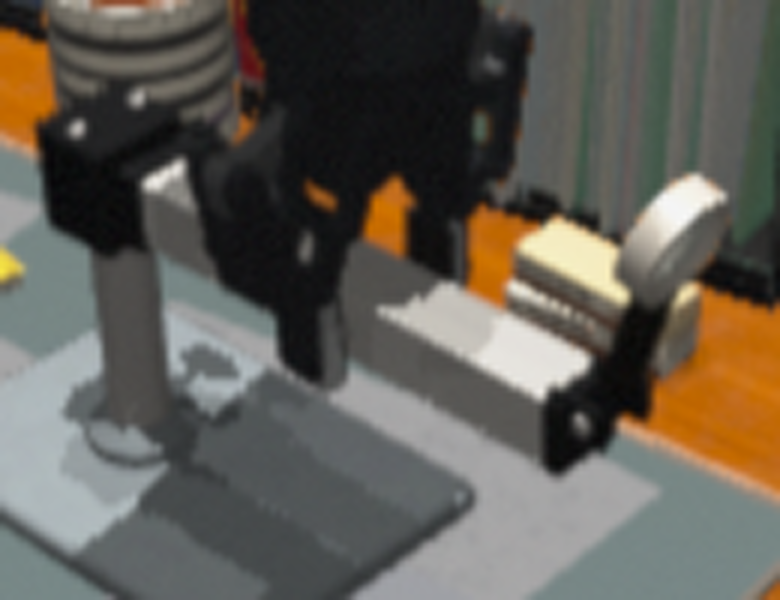

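drive_tool(increments=[[[-1, 0, 0], [0, 0, 0], 0.5], [[0, 0, 0], [0, 0, 0], 0.46], [[0, 0, 0], [0, 0, 0], 0.42], [[0, 0, 0], [0, 0, 0], 0.4], [[0, 0, 0], [0, 0, 0], 0.38], [[0, 0, 0], [0, 0, 0], 0.38]])

```text
clock: 3.8
eef_pos: [0.4914, 0.1206, 0.1237]
tool_rot: [0.723, 0.691, 0.0, 0.0]
ft_force: [-0.4, 0.0, 2.9]
grip_width: 0.0322
grasp_force: 1.6
```

drive_tool(increments=[[[0, 0, 0], [0, 0, 0], 0.36], [[0, 0, 0], [0, 0, 0], 0.34], [[0, 0, 0], [0, 0, 0], 0.32], [[0, 0, 0], [0, 0, 0], 0.32]])

```text
clock: 4.13
eef_pos: [0.4905, 0.1206, 0.1234]
tool_rot: [0.723, 0.691, -0.0, -0.0]
ft_force: [-2.6, 0.3, 5.3]
grip_width: 0.0277
grasp_force: 21.1
```

drive_tool(increments=[[[0, 0, 0], [0, 0, 0], 0.29], [[0, 0, 0], [0, 0, 0], 0.29], [[0, -1, 0], [0, 0, 0], 0.29], [[0, -1, 0], [0, 0, 0], 0.29], [[-0.1, -1, 0], [0, 0, 0], 0.29]])

```text
clock: 4.55
eef_pos: [0.4904, 0.1193, 0.1235]
tool_rot: [0.723, 0.691, 0.001, -0.002]
ft_force: [-3.1, 6.6, 5.3]
grip_width: 0.0278
grasp_force: 58.6
```

drive_tool(increments=[[[-0.1, -1.5, 0], [0, 0, 0], 0.29], [[-0.1, -1.5, 0], [0, 0, 0], 0.29], [[-0.1, -1.5, 0], [0, 0, 0], 0.29], [[-0.1, -1.5, 0], [0, 0, 0], 0.29]])

```text
clock: 4.88
eef_pos: [0.4902, 0.1136, 0.1235]
tool_rot: [0.722, 0.691, 0.001, -0.002]
ft_force: [-2.3, 6.0, 5.2]
grip_width: 0.0275
grasp_force: 58.7
```

drive_tool(increments=[[[-0.1, -1.5, 0], [0, 0, 0], 0.29], [[-0.1, -1.5, 0], [0, 0, 0], 0.29], [[0, -1.5, 0], [0, 0, 0], 0.29], [[-0.1, -1.5, 0], [0, 0, 0], 0.29]])

```text
clock: 5.22
eef_pos: [0.4899, 0.1073, 0.1235]
tool_rot: [0.723, 0.691, 0.001, -0.001]
ft_force: [-2.5, 6.4, 5.3]
grip_width: 0.0271
grasp_force: 58.7
```

drive_tool(increments=[[[-0.1, -1.5, 0], [0, 0, 0], 0.29], [[-0.1, -1.5, 0], [0, 0, 0], 0.29], [[0, -1.5, 0], [0, 0, 0], 0.29], [[-0.1, -1.5, 0], [0, 0, 0], 0.29], [[0, -1.5, 0], [0, 0, 0], 0.29], [[-0.1, -1, 0], [0, 0, 0], 0.29], [[0, 0, 0], [0, 0, 0], 0.29]])

```text
clock: 5.8
eef_pos: [0.4895, 0.0983, 0.1235]
tool_rot: [0.723, 0.691, 0.001, -0.001]
ft_force: [-2.6, 4.6, 5.5]
grip_width: 0.0276
grasp_force: 58.8
```

```bash
python3 - <<'E'
from h import *
c=camera("top");im=c["image"].astype(int)
r=im[248,290:370].min(1);print(r)
o=get_obs();print(o["eef_pos"].round(4),o["ft_force"].round(1))
s=camera("scene");cv2.imwrite("pics/d1.png",cv2.resize(s["image"][180:280,220:350],(780,600),interpolation=2)[...,::-1])
a=cv2.imread("pics/a_top.png").astype(int)[248,290:370].min(1);print(a)
E
```

```text
[200 200 201 200 199 188 158 110  94 115 130 117  82  57  58  88 143 179
 187 187 187 187 187 187 187 187 187 188 190 194 199 200 200 200 200 200
 200 200 200 200 200 200 200 200 200 200 195 173 113  66  60  51  44  41
  40  41  40  39  40  40  41  42  54 101 153 177 163 124 109 112 124 159
 190 197 196 195 192 184 176 174]
[0.4895 0.0983 0.1235] [-3.3  5.2  3.8]
[208 208 208 208 208 208 208 208 208 208 208 208 208 208 208 208 208 208
 208 208 208 208 208 208 208 208 208 208 208 208 208 208 208 208 204 182
 125  78  74  80  86  78  58  48  47  45  47  48  47  58 106 167 197 188
 150 121 125 154 188 205 208 206 205 200 177 115  64  56  56  52  48  42
  54  98 144 173 182 183 184 183]
```

View pics/d1.png

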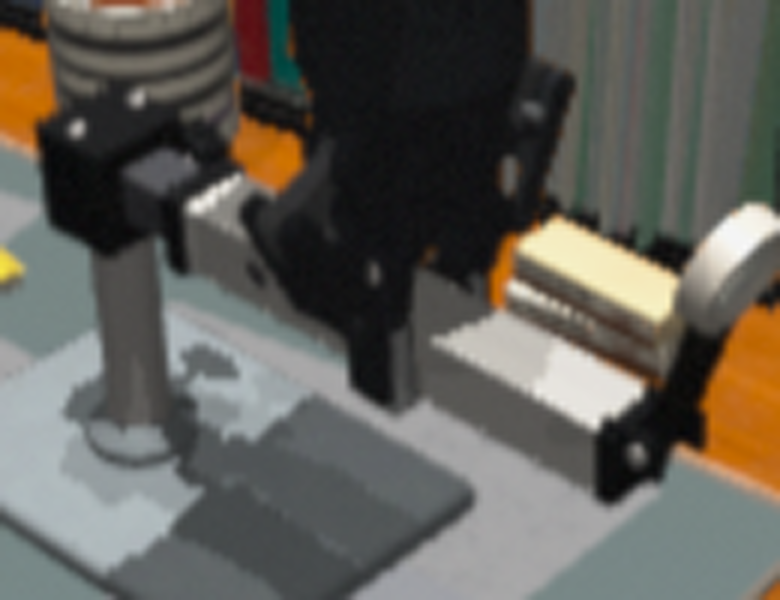

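drive_tool(increments=[[[0, -1, 0], [0, 0, 0], 0.29], [[-0.1, -1, 0], [0, 0, 0], 0.29], [[0, -1, 0], [0, 0, 0], 0.29], [[0, -1, 0], [0, 0, 0], 0.29]])

```text
clock: 6.23
eef_pos: [0.4893, 0.0947, 0.1235]
tool_rot: [0.723, 0.691, 0.001, -0.001]
ft_force: [-2.5, 6.5, 4.8]
grip_width: 0.0273
grasp_force: 58.7
```

drive_tool(increments=[[[0, -0.5, 0], [0, 0, 0], 0.29], [[0, -0.5, 0], [0, 0, 0], 0.29]])

```text
clock: 6.4
eef_pos: [0.4892, 0.0934, 0.1235]
tool_rot: [0.723, 0.691, 0.001, -0.001]
ft_force: [-2.5, 4.0, 5.9]
grip_width: 0.0275
grasp_force: 58.7
```

drive_tool(increments=[[[0, -0.5, 0], [0, 0, 0], 0.29], [[0, -0.5, 0], [0, 0, 0], 0.29]])

```text
clock: 6.57
eef_pos: [0.4892, 0.0922, 0.1235]
tool_rot: [0.723, 0.691, 0.0, -0.001]
ft_force: [-3.0, 4.2, 4.9]
grip_width: 0.0274
grasp_force: 58.7
```

drive_tool(increments=[[[0, -0.5, 0], [0, 0, 0], 0.29], [[0, -0.5, 0], [0, 0, 0], 0.29]])

```text
clock: 6.73
eef_pos: [0.4891, 0.0903, 0.1235]
tool_rot: [0.723, 0.691, -0.0, -0.0]
ft_force: [-3.8, -0.1, 7.1]
grip_width: 0.0274
grasp_force: 58.8
```

drive_tool(increments=[[[0, -0.3, 0], [0, 0, 0], 0.29], [[0, 0, 0], [0, 0, 0], 0.29]])

```text
clock: 6.9
eef_pos: [0.4891, 0.0898, 0.1235]
tool_rot: [0.723, 0.691, -0.0, -0.0]
ft_force: [-3.4, 0.8, 5.8]
grip_width: 0.0275
grasp_force: 58.8
```

drive_tool(increments=[[[0, -0.3, 0], [0, 0, 0], 0.29], [[0, -0.2, 0], [0, 0, 0], 0.29]])

```text
clock: 7.07
eef_pos: [0.4891, 0.0896, 0.1235]
tool_rot: [0.723, 0.691, -0.0, -0.001]
ft_force: [-4.2, 1.6, 5.9]
grip_width: 0.0273
grasp_force: 58.7
```

drive_tool(increments=[[[0, -0.3, 0], [0, 0, 0], 0.29], [[0, -0.3, 0], [0, 0, 0], 0.29]])

```text
clock: 7.23
eef_pos: [0.4891, 0.0895, 0.1235]
tool_rot: [0.723, 0.691, 0.0, -0.001]
ft_force: [-3.9, 3.6, 6.4]
grip_width: 0.0273
grasp_force: 58.6
```

```bash
python3 - <<'E'
from h import *
s=camera("scene");cv2.imwrite("pics/e1.png",cv2.resize(s["image"][195:255,235:315],(800,600),interpolation=2)[...,::-1])
o=get_obs();print(o["eef_pos"].round(4),o["ft_force"].round(1))
E
```

```text
[0.4891 0.0895 0.1235] [-3.4  2.5  6.3]
```

View pics/e1.png

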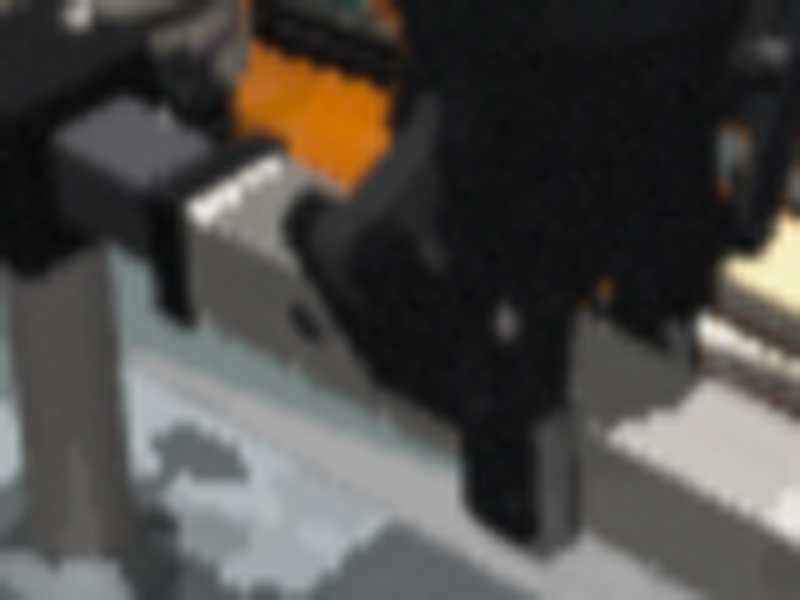

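drive_tool(increments=[[[0, -0.4, 0], [0, 0, 0], 0.29], [[0, -0.3, 0], [0, 0, 0], 0.29]])

```text
clock: 7.45
eef_pos: [0.4891, 0.0891, 0.1235]
tool_rot: [0.723, 0.691, 0.0, -0.001]
ft_force: [-3.4, 4.1, 5.6]
grip_width: 0.028
grasp_force: 58.7
```

drive_tool(increments=[[[0, -0.2, 0], [0, 0, 0], 0.29], [[0, -0.2, 0], [0, 0, 0], 0.29]])

```text
clock: 7.62
eef_pos: [0.489, 0.0887, 0.1235]
tool_rot: [0.723, 0.691, 0.0, -0.001]
ft_force: [-4.7, 3.3, 5.8]
grip_width: 0.0269
grasp_force: 58.7
```

drive_tool(increments=[[[0, -0.2, 0], [0, 0, 0], 0.29], [[0, -0.2, 0], [0, 0, 0], 0.29]])

```text
clock: 7.78
eef_pos: [0.489, 0.0883, 0.1235]
tool_rot: [0.723, 0.691, 0.0, -0.001]
ft_force: [-4.3, 4.7, 6.1]
grip_width: 0.0272
grasp_force: 58.7
```

drive_tool(increments=[[[0, -0.2, 0], [0, 0, 0], 0.29], [[0, -0.2, 0], [0, 0, 0], 0.29]])

```text
clock: 7.95
eef_pos: [0.489, 0.0882, 0.1235]
tool_rot: [0.723, 0.691, 0.001, -0.001]
ft_force: [-2.9, 4.6, 4.9]
grip_width: 0.0275
grasp_force: 58.6
```

drive_tool(increments=[[[0, -0.2, 0], [0, 0, 0], 0.29], [[0, -0.2, 0], [0, 0, 0], 0.29]])

```text
clock: 8.12
eef_pos: [0.489, 0.0881, 0.1235]
tool_rot: [0.723, 0.691, 0.001, -0.002]
ft_force: [-3.7, 7.5, 5.6]
grip_width: 0.0276
grasp_force: 58.6
```

drive_tool(increments=[[[0, -0.2, 0], [0, 0, 0], 0.29], [[0, 0, 0], [0, 0, 0], 0.29]])

```text
clock: 8.28
eef_pos: [0.489, 0.0881, 0.1235]
tool_rot: [0.722, 0.691, 0.001, -0.002]
ft_force: [-3.4, 7.3, 5.4]
grip_width: 0.0272
grasp_force: 58.6
```

drive_tool(increments=[[[0, 1.0, 0], [0, 0, 0], 0.29], [[0.5, 0.6, -0.5], [0, 0, 0], 0.32], [[0, 0, 0], [0, 0, 0], 0.4], [[0, 0, 0], [0, 0, 0], 0.6], [[0, 0, 0], [0, 0, 0], 0.8], [[0, 0, 0], [0, 0, 0], 0.8]])

```text
clock: 8.78
eef_pos: [0.4902, 0.0876, 0.1224]
tool_rot: [0.723, 0.691, -0.0, -0.0]
ft_force: [-0.3, -0.2, 0.1]
grip_width: 0.0682
grasp_force: 0.0
```

drive_tool(increments=[[[0, 0, 15], [0, 0, 0], 0.8], [[0, 0, 30], [0, 0, 0], 0.8], [[0, 0, 35], [0, 0, 0], 0.8], [[0, 6, 30], [0, 0, 0], 0.6], [[0, 25, 10], [0, 0, 0], 0.3], [[0, 30, 0], [0, 0, 0], 0], [[0, 30, 0], [0, 0, 0], 0], [[0, 0, 0], [0, 0, 0], 0]])

```text
clock: 9.45
eef_pos: [0.4905, 0.1829, 0.2428]
tool_rot: [0.721, 0.693, 0.001, -0.001]
ft_force: [-0.4, -0.1, 0.0]
grip_width: 0.0079
grasp_force: 0.0
```

```bash
python3 - <<'E'
from h import *
s=snap("f")
for n in s:
    for q in("lens","button_left","button_right"):
        for r in silhouettes(q,s[n])[:1]:print(n,q,r["conf"],np.round(r["bbox"],1))
o=get_obs();print(o["eef_pos"].round(4),o["tool_rot"].round(3),o["ft_force"].round(1),o["clock"],o["grip_width"])
h=np.array([.4854,-.0188,.1556]);d=np.array([-.0448,-.999])
for ang in(10,14,18,22):
    t=np.radians(ang);q=h+.078*np.r_[d*np.sin(t),np.cos(t)];print(ang,q.round(3),[proj(s[k],q).round(1) for k in s])
cv2.imwrite("pics/f1.png",np.hstack([cv2.resize(s[k]["image"][200:275,x:x+90],(400,333),interpolation=2) for k,x in(("scene",255),("top",290))])[...,::-1])
E
```

```text
scene lens 0.86 [332.9 217.3 356.  255. ]
top lens 0.66 [352.  239.6 370.1 264.7]
top button_right 0.39 [349.2 238.5 376.  264. ]
[0.4903 0.1777 0.2427] [ 0.723  0.69  -0.     0.   ] [-0.7 -0.7 -0.3] 9.85 0.0004711265170649162
10 [ 0.485 -0.032  0.232] [array([[342.6, 222.9]]), array([[360.9, 249.9]])]
14 [ 0.485 -0.038  0.231] [array([[345. , 224.6]]), array([[364. , 250.1]])]
18 [ 0.484 -0.043  0.23 ] [array([[347.4, 226.5]]), array([[367. , 250.3]])]
22 [ 0.484 -0.048  0.228] [array([[349.7, 228.5]]), array([[370. , 250.5]])]
```

View pics/f1.png

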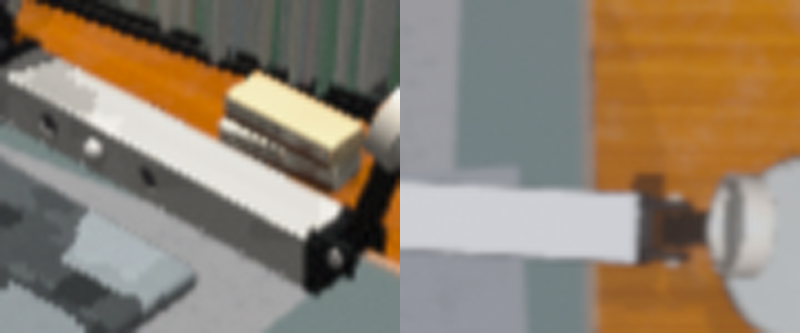

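```bash
python3 - <<'E'
import numpy as np
h=np.array([.4854,-.0188,.1556]);d=np.array([-.0448,-.999,0]);z=np.array([0,0,1.])
prev=None
for a in list(range(14,91,4))+[90]:
    t=np.radians(a);T=h+.066*(d*np.sin(t)+z*np.cos(t))+.006*(-d*np.cos(t)+z*np.sin(t))-.011*d
    print(a,(T*1000).round(1),None if prev is None else ((T-prev)*1000).round(1));prev=T
E
```

```text
14 [485.4 -17.9 221.1] None
18 [485.2 -22.5 220.2] [-0.2 -4.5 -0.9]
22 [485. -27. 219.] [-0.2 -4.5 -1.2]
26 [484.8 -31.3 217.6] [-0.2 -4.4 -1.5]
30 [484.6 -35.6 215.8] [-0.2 -4.3 -1.8]
34 [484.5 -39.7 213.7] [-0.2 -4.1 -2.1]
38 [484.3 -43.7 211.3] [-0.2 -4.  -2.4]
42 [484.1 -47.5 208.7] [-0.2 -3.8 -2.6]
46 [484.  -51.1 205.8] [-0.2 -3.6 -2.9]
50 [483.8 -54.5 202.6] [-0.2 -3.4 -3.1]
54 [483.7 -57.6 199.2] [-0.1 -3.2 -3.4]
58 [483.5 -60.5 195.7] [-0.1 -2.9 -3.6]
62 [483.4 -63.2 191.9] [-0.1 -2.7 -3.8]
66 [483.3 -65.6 187.9] [-0.1 -2.4 -4. ]
70 [483.2 -67.7 183.8] [-0.1 -2.1 -4.1]
74 [483.1 -69.5 179.6] [-0.1 -1.8 -4.3]
78 [483.1 -71.1 175.2] [-0.1 -1.5 -4.4]
82 [483.  -72.3 170.7] [-0.1 -1.2 -4.5]
86 [483.  -73.2 166.2] [-0.  -0.9 -4.5]
90 [482.9 -73.7 161.6] [-0.  -0.6 -4.6]
90 [482.9 -73.7 161.6] [0. 0. 0.]
```

drive_tool(increments=[[[-1, -40, 0], [0, 0, 0], 0], [[-1, -40, -5], [0, 0, 0], 0], [[-1, -40, -8], [0, 0, 0], 0], [[-1, -40, -8], [0, 0, 0], 0], [[-1, -22, 0], [0, 0, 0], 0], [[0, -5, 0], [0, 0, 0], 0], [[0, 0, 0], [0, 0, 0], 0], [[0, 0, 0], [0, 0, 0], 0]])

```text
clock: 10.52
eef_pos: [0.4854, -0.0083, 0.2221]
tool_rot: [0.723, 0.691, 0.0, -0.0]
ft_force: [1.2, 0.6, -0.7]
grip_width: 0.0002
grasp_force: 0.0
```

drive_tool(increments=[[[0, -5, -1], [0, 0, 0], 0], [[0, -4.5, -1], [0, 0, 0], 0], [[-0.2, -4.5, 0], [0, 0, 0], 0], [[-0.2, -4.5, -1.2], [0, 0, 0], 0], [[-0.2, -4.4, -1.5], [0, 0, 0], 0], [[-0.2, -4.3, -1.8], [0, 0, 0], 0]])

```text
clock: 11.02
eef_pos: [0.4844, -0.0355, 0.2152]
tool_rot: [0.723, 0.691, 0.0, -0.0]
ft_force: [1.1, 0.8, -0.8]
grip_width: 0.0001
grasp_force: 0.3
```

drive_tool(increments=[[[-0.2, -4.1, -2.1], [0, 0, 0], 0], [[-0.2, -4, -2.4], [0, 0, 0], 0], [[-0.2, -3.8, -2.6], [0, 0, 0], 0], [[-0.2, -3.6, -2.9], [0, 0, 0], 0], [[-0.2, -3.4, -3.1], [0, 0, 0], 0], [[-0.1, -3.2, -3.4], [0, 0, 0], 0]])

```text
clock: 11.52
eef_pos: [0.4833, -0.058, 0.1986]
tool_rot: [0.723, 0.691, 0.0, 0.0]
ft_force: [0.3, -0.2, -0.2]
grip_width: -0.0002
grasp_force: 0.3
```

```bash
python3 - <<'E'
from h import *
s=camera("scene");cv2.imwrite("pics/g1.png",cv2.resize(s["image"][190:280,300:420],(800,600),interpolation=2)[...,::-1])
o=get_obs();print(o["eef_pos"].round(4),o["ft_force"].round(1))
E
```

```text
[ 0.4829 -0.0585  0.1978] [-0.1 -0.5  0.7]
```

View pics/g1.png

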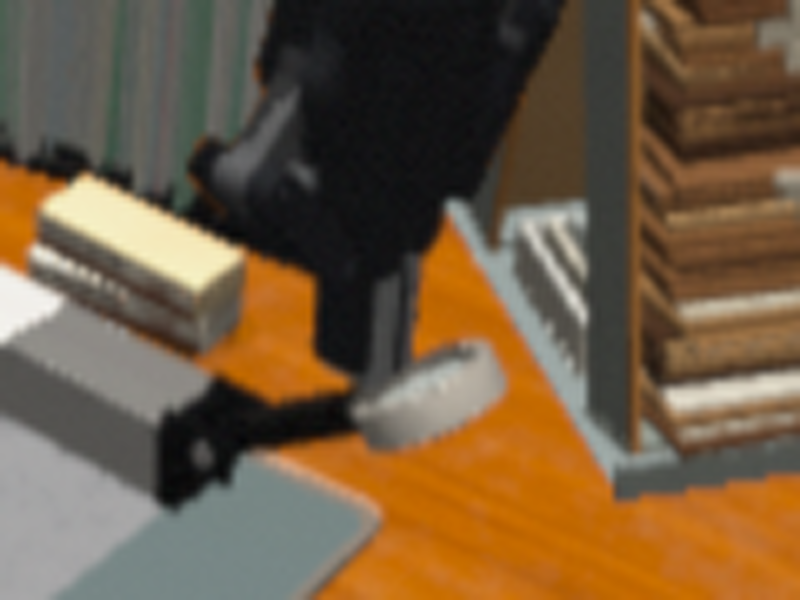

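The lens has folded to about 55°, with the fingertip on the ring near crop (370,385). I'll continue along the arc.

drive_tool(increments=[[[-0.1, -2.9, -3.6], [0, 0, 0], 0], [[-0.1, -2.7, -3.8], [0, 0, 0], 0], [[-0.1, -2.4, -4], [0, 0, 0], 0], [[0, -2.1, -4.1], [0, 0, 0], 0], [[0, -1.8, -4.3], [0, 0, 0], 0], [[0, -1.5, -4], [0, 0, 0], 0], [[0, 0, 0], [0, 0, 0], 0]])

```text
clock: 12.15
eef_pos: [0.4824, -0.0711, 0.1739]
tool_rot: [0.723, 0.691, -0.001, -0.001]
ft_force: [-0.5, 0.3, -0.1]
grip_width: 0.0002
grasp_force: 0.0
```

drive_tool(increments=[[[0, -1, -2], [0, 0, 0], 0], [[0, -0.5, -2], [0, 0, 0], 0], [[0, 0, 0], [0, 0, 0], 0]])

```text
clock: 12.4
eef_pos: [0.4829, -0.0725, 0.1707]
tool_rot: [0.723, 0.691, -0.0, -0.0]
ft_force: [-0.2, -0.1, -0.4]
grip_width: 0.0
grasp_force: 0.0
```

drive_tool(increments=[[[0, 0, -1], [0, 0, 0], 0], [[0, 0, -1], [0, 0, 0], 0], [[0, 0, 0], [0, 0, 0], 0]])

```text
clock: 12.65
eef_pos: [0.483, -0.0724, 0.169]
tool_rot: [0.723, 0.691, 0.0, 0.0]
ft_force: [1.3, -0.8, 0.1]
grip_width: -0.0
grasp_force: 0.0
```

drive_tool(increments=[[[0, 0, -1], [0, 0, 0], 0], [[0, 0, -1], [0, 0, 0], 0], [[0, 0, -1], [0, 0, 0], 0], [[0, 0, -1], [0, 0, 0], 0]])

```text
clock: 12.98
eef_pos: [0.483, -0.0725, 0.1649]
tool_rot: [0.723, 0.691, 0.0, 0.0]
ft_force: [0.2, 0.6, 1.1]
grip_width: 0.0001
grasp_force: 0.2
```

drive_tool(increments=[[[0, 0, -0.5], [0, 0, 0], 0], [[0, 0, -0.5], [0, 0, 0], 0]])

```text
clock: 13.15
eef_pos: [0.483, -0.0725, 0.1639]
tool_rot: [0.723, 0.691, -0.0, -0.0]
ft_force: [-0.5, -0.4, 1.2]
grip_width: 0.0001
grasp_force: 0.2
```

drive_tool(increments=[[[0, 0, -0.5], [0, 0, 0], 0], [[0, 0, -0.5], [0, 0, 0], 0]])

```text
clock: 13.32
eef_pos: [0.483, -0.0725, 0.163]
tool_rot: [0.723, 0.691, -0.0, -0.0]
ft_force: [-0.5, 0.2, 1.0]
grip_width: 0.0001
grasp_force: 0.2
```

drive_tool(increments=[[[0, 0, -0.4], [0, 0, 0], 0], [[0, 0, -0.4], [0, 0, 0], 0]])

```text
clock: 13.48
eef_pos: [0.4829, -0.0725, 0.1621]
tool_rot: [0.723, 0.691, -0.0, -0.0]
ft_force: [0.6, -1.5, 0.8]
grip_width: 0.0001
grasp_force: 0.2
```

drive_tool(increments=[[[0, 0, -0.4], [0, 0, 0], 0], [[0, 0, -0.2], [0, 0, 0], 0]])

```text
clock: 13.65
eef_pos: [0.483, -0.0725, 0.1615]
tool_rot: [0.723, 0.691, -0.0, -0.0]
ft_force: [-0.1, -0.0, -0.2]
grip_width: -0.0001
grasp_force: 0.2
```

drive_tool(increments=[[[0, 0, -0.3], [0, 0, 0], 0], [[0, 0, 0], [0, 0, 0], 0]])

```text
clock: 13.82
eef_pos: [0.483, -0.0725, 0.1614]
tool_rot: [0.723, 0.691, 0.0, 0.0]
ft_force: [-0.2, -1.1, -0.1]
grip_width: -0.0001
grasp_force: 0.4
```

drive_tool(increments=[[[0, 0, -0.3], [0, 0, 0], 0], [[0, 0, 0], [0, 0, 0], 0]])

```text
clock: 13.98
eef_pos: [0.483, -0.0725, 0.1613]
tool_rot: [0.723, 0.691, 0.0, 0.0]
ft_force: [-1.4, 0.6, 2.5]
grip_width: 0.0004
grasp_force: 1.4
```

drive_tool(increments=[[[0, 0, -0.3], [0, 0, 0], 0], [[0, 0, 0], [0, 0, 0], 0]])

```text
clock: 14.15
eef_pos: [0.4831, -0.0725, 0.1612]
tool_rot: [0.723, 0.691, 0.0, 0.0]
ft_force: [-1.0, -0.5, 5.6]
grip_width: -0.0003
grasp_force: 2.4
```

At the stop: 5.6 N, and the lens no longer moves. I'll lift away and check.

drive_tool(increments=[[[0, 0, 3], [0, 0, 0], 0], [[0, 0, 20], [0, 0, 0], 0], [[0, 10, 30], [0, 0, 0], 0], [[-30, 0, 20], [0, 0, 0], 0], [[-40, 0, 0], [0, 0, 0], 0], [[-40, 0, 0], [0, 0, 0], 0], [[-40, 0, 0], [0, 0, 0], 0], [[0, 0, 0], [0, 0, 0], 0]])

```text
clock: 14.82
eef_pos: [0.3249, -0.0615, 0.2325]
tool_rot: [0.723, 0.691, -0.002, -0.003]
ft_force: [-0.3, -0.6, -0.8]
grip_width: -0.0
grasp_force: 0.0
```

```bash
python3 - <<'E'
from h import *
s=snap("k")
h=np.array([.4854,-.0188,.1556]);d=np.array([-.0448,-.999])
for a in(80,85,90):
    t=np.radians(a);print(a,[proj(s[k],h+x*np.r_[d*np.sin(t),np.cos(t)]).round(1).tolist() for k in s for x in(.098,)])
for k in s:
  for q in("lens","dish","cassette","forceps"):
    for r in silhouettes(q,s[k])[:1]:print(k,q,round(r["conf"],2),np.round(r["bbox"],1))
cv2.imwrite("pics/k1.png",np.hstack([cv2.resize(s[k]["image"][y:y+100,x:x+133],(400,300),interpolation=2) for k,x,y in(("scene",255,190),("top",255,205))])[...,::-1])
E
```

```text
80 [[[379.0, 269.6]], [[404.4, 253.9]]]
85 [[[379.0, 273.6]], [[404.3, 254.1]]]
90 [[[378.7, 277.4]], [[403.8, 254.2]]]
scene lens 0.91 [333.  251.8 379.6 282. ]
scene dish 0.8 [340.  307.6 386.6 350.4]
scene cassette 0.82 [339.8 365.9 359.6 392.7]
scene forceps 0.78 [377.1 334.5 418.7 375.8]
top lens 0.57 [348.9 241.6 402.2 267.8]
top dish 0.97 [366.7 236.1 409.6 278.8]
top cassette 0.75 [390.1 297.4 411.  318.7]
top forceps 0.58 [418.6 237.6 426.3 290.8]
```

View pics/k1.png

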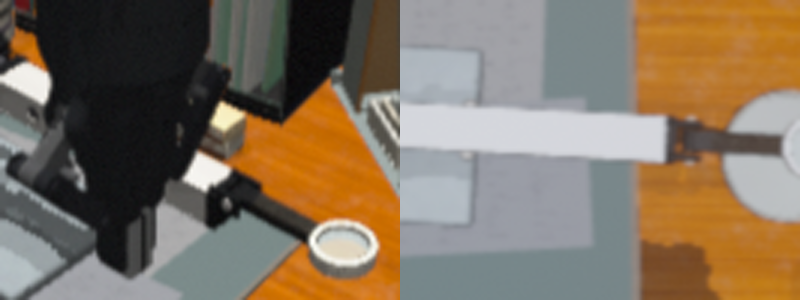

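The lens lies level over the dish. In the top view both buttons stand out of the tube, near crop (470,103) and (470,155). The dish, cassette and forceps look unmoved.

```bash
python3 -c "
from workcell import *
print(job_done())"
```

```text
the job is handed in; nothing more can be done
None
```

The job is handed in: the tube is out about 32 mm with both buttons locked in the next pair of holes, the lens is folded level against its stop over the dish, and the dish, forceps and cassette look unmoved (about 15 s of the 51 s used).

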